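Close the nougat frame with the straightedge

TASK

The three-sided steel casting frame on the counter has to be closed for the next batch. First take the small jar out of its open side and set it down upright on the round wooden board, then slide the wide aluminium straightedge flat along the counter, never lifting it, until its long edge lies flush against the ends of both side bars and covers them both completely. Do not tip the jar or let it drop, and leave everything else on the counter where it stands.

Things in the scene. Friction and masses are not known exactly. Their poses are not given: they have to be found in the camera images.
- frame: three-sided (U-shaped) steel frame fixed to the counter, bars 20 mm wide, 25 mm high. Origin on the counter, middle of the open side, in the plane of the two bar ends; x along the open side, y points out of the opening. Side bars centred at x = -75 and +75 mm, from y = 0 back to -130 mm; back bar at y = -130 to -150 mm. Outside width 170 mm, inside 130 mm; paper sheet inside
- straightedge: loose flat aluminium straightedge, a plain rectangular plate 220 mm long (x), 95 mm wide (y) and 16 mm thick (z), about 0.7 kg, lying flat on the counter outside the open side of the frame; too wide to grasp. Origin at the centre of its underside. Both long edges are alike
- jar: loose straight glass jar with a steel lid, 48 mm diameter, 95 mm high, about 0.2 kg, standing in the open side of the frame. Origin at the centre of its underside, z up
- board: round wooden serving board, 170 mm diameter, 14 mm thick, fixed flat on the counter at the left or the right of the frame. Origin at the centre of its underside; its top is at z = 14 mm
- cup: bystander: loose white espresso cup without handle, 56 mm diameter at the rim, 55 mm high, standing on the round board off its centre. Origin at the centre of its underside
- terminal: bystander: black card terminal lying on the counter, 160 mm (x) by 78 mm (y), 30 mm high. Origin at the centre of its underside
- can: bystander: drinks can, 66 mm diameter, 115 mm high, standing beyond the frame. Origin at the centre of its underside
- dispenser: bystander: amber glass dispenser bottle, 60 mm diameter, 130 mm high, standing on the robot's side of the frame. Origin at the centre of its underside
- spatula: bystander: spatula 200 mm long lying beside the frame on its far side. Origin at the middle of its underside; x runs along it
- mug: bystander: white mug, 80 mm diameter, 90 mm high, handle to its +y, standing beyond the far end of the straightedge. Origin at the centre of its underside
- tamper: bystander: coffee tamper with a round steel foot 56 mm in diameter and a wooden knob, 85 mm high, standing beside the frame near its back bar, on the robot's side. Origin at the centre of its underside
There are look-alikes about, which are no part of the job. What is shaped like the jar but turquoise is not meant. What is shaped like the straightedge but red is not meant.

How it is judged:
By the outcome, as a careful person would: the job done as asked, in the order asked, and still so for the second after the job is handed in, with the robot touching nothing.
It also fails if it takes over 64 s, if anything falls off the work surface, if the arm or the gripper's body presses on something with over 40 N, if the wrist force passes 120 N, or if a joint passes its speed limit or range.

ROBOT

A 6-joint arm with a two-finger parallel gripper is mounted at the origin on the work surface. World frame = base frame: x ahead of the robot, y to its left, z up, the work surface at z = 0. Lengths are in mm, angles in rad, forces in N, time in s.
With the tool pointing down it reaches from about 350 to 875 mm from the base axis. Payload 4.2 kg.
Tool frame: the origin (TCP) lies at the very end of the fingers, on their centre line; the grasp point (between the pads) lies 19 mm behind it; z points along the fingers, y is the line along which they close (so a half turn about z gives the same grasp; the last joint's range is limited). The gripper opens to 85 mm and grips with 20 to 120 N. Pads are 22 mm wide; open, the fingers measure 114 mm over their backs; the gripper's body (76 mm by 85 mm) begins 54 mm behind the grasp point. The pads swing forward as they close: fully open they stand 13 mm farther back than shut.
Start: joints at [-1.063, 0.385, 0.008, 0, -1.194, -0.259], TCP at [153.918, -605.73, 231.312] pointing down, gripper open.
Joint ranges: [-3.14, 3.14], [-1.21, 2.06], [-1.07, 1.41], [-3.16, 2.05], [-2.99, -0.16], [-3.1, 3.1]. Speed limits (rad/s): [2.79, 2.79, 3.14, 3.14, 3.14, 3.14].

INTERFACE

Orientations are given as a unit quaternion [x, y, z, w].
In Python, from bench import read_state, get_image, get_calibration, job_done gives the robot as it stands.
- The arm moves only by the shell command python3 -m creep 'ROWS'. ROWS is a JSON object of lists of equal length, an entry for each row: "translation": the shift along the world's x, y, z in cm, a list of three; "delta_rot": the turn, a rotation vector about the world's x, y, z in degrees, a list of three; "hand": the finger opening in cm, from 0 to 8.54. A call has 1 to 8 rows; each row is the pose to reach, as a shift and turn from the pose commanded when the call began; what a row does not reach only later rows make up. A row lasts 1/8 s, in which the tool goes at most 62.5 mm and 10.7 degrees, less where a joint would pass 70% of its speed; a pose out of reach is approached as far as the arm can. A call with a gripper value outside its range is refused whole. The fingers move at their own pace and stop on an object; the grip force is fixed at half the most. Time passes only in rows, so rows that repeat a pose let the fingers close. It gives the time, the measured TCP pose, the force, the opening and the grip force at its end, in the units of the state.
- read_state(): the state, without advancing time (a new reading comes with each control period).
- get_image(name): name is "side" or "top" or "wrist"; returns (picture, depth): 400x640x3 uint8, red, green, blue; 400x640 float32, mm along the optical axis (not along the pixel's ray), 0 where there is no reading.
- get_calibration(name): a dict with "intrinsics" (3x3 intrinsics, pixels), "xyz" and "attitude" of the camera in the world. Camera axes: x right, y down, z forward; pixel columns grow to the right and rows downward; lengths in mm; the calibration is good to about 2 mm. A picture is of the moment at which its call begins: read the wrist's pose just before it. get_calibration takes no time and is no camera call; for the wrist camera it gives the pose at the moment of the call.
- job_done(): hands the job in; it is judged then, once.
The state is a dict: "clock": time; "joints": joint angles; "joint_vel": joint speeds; "joint_efforts": joint torques, N m; "position": TCP position; "ee_rot": TCP orientation; "contact_force": force on the tool from outside, world axes, zero at the start; "wrist_torque": the same for the moment, N m; "gripper_width": finger opening in mm; "grasp_force": force on a finger pad.
Only numpy, scipy, OpenCV 4.12 (cv2) and the standard library are available. Lean on these libraries where they do the work, as an engineer would, in place of code of your own. Each camera call takes 0.05 s, during which the arm holds its last target. There are 200 camera calls.

## Working session

There is one attempt and no reset: what is moved stays moved. The work goes in short steps, Python scripts to look and compute and a shell command to move; the robot and the scene stay as the last step left them, time stands still between calls to the robot, and variables do not carry over. Pictures are saved under pics/ and viewed, at most 10 in all, crops included, and the job is handed in when it is done.

```bash
mkdir -p pics; cat > h.py <<'E'
import numpy as np, cv2
from bench import *
from scipy.spatial.transform import Rotation as R
def snap(n,tag):
    s=read_state(); c=get_calibration(n); im,d=get_image(n)
    cv2.imwrite(f'pics/{tag}.png',im[:,:,::-1]); np.savez(f'{tag}.npz',im=im,d=d,K=c['intrinsics'],p=c['xyz'],q=np.array(c['attitude'],float))
def load(tag):
    z=np.load(f'{tag}.npz'); K,q=z['K'],z['q']
    M=R.from_quat(q).as_matrix() if q.size==4 else q.reshape(3,3)
    d=z['d']; v,u=np.mgrid[:d.shape[0],:d.shape[1]]
    P=np.stack([(u-K[0,2])/K[0,0]*d,(v-K[1,2])/K[1,1]*d,d],-1)@M.T+z['p']
    return z['im'],d,P,K,M,z['p']
def pix(tag,u,v,zz):
    im,d,P,K,M,p=load(tag); r=M@[(u-K[0,2])/K[0,0],(v-K[1,2])/K[1,1],1]; return p+r*(zz-p[2])/r[2]
def proj(tag,X):
    im,d,P,K,M,p=load(tag); c=(np.array(X)-p)@M; return K[0,0]*c[0]/c[2]+K[0,2],K[1,1]*c[1]/c[2]+K[1,2]
E
python3 - <<'E'
from h import *
for n in('top','side'): print(n,get_calibration(n)); snap(n,n+'0')
print(read_state())
E
```

```text
top {'intrinsics': array([[514.22309205,   0.        , 321.63582965],
       [  0.        , 514.22309205, 197.80975998],
       [  0.        ,   0.        ,   1.        ]]), 'xyz': array([ 399.40079852,  -14.44199565, 1351.27730535]), 'attitude': array([-0.69786516,  0.71479497, -0.02653204,  0.03672079])}
side {'intrinsics': array([[388.24824872,   0.        , 315.18441991],
       [  0.        , 388.24824872, 197.53732679],
       [  0.        ,   0.        ,   1.        ]]), 'xyz': array([231.89271183, 517.35619563, 818.44996052]), 'attitude': array([-0.23500363,  0.92018468, -0.30434542,  0.07353445])}
{'clock': 0.1, 'joints': array([-1.06338649e+00,  3.85480143e-01,  6.74999851e-03, -4.46081946e-04,
       -1.19402057e+00, -2.58582807e-01]), 'joint_vel': array([ 0.0006673 , -0.00132075,  0.00391043,  0.00122272,  0.0008317 ,
        0.00043643]), 'joint_efforts': array([-4.99832095e-04, -3.93319094e+01,  1.88927865e+01,  4.19778541e+00,
       -2.55035971e-03,  3.09461747e-06]), 'position': array([ 153.79143787, -605.23159582,  230.32415995]), 'ee_rot': array([-1.24011110e-01,  9.92280327e-01,  9.83868208e-04, -1.72882783e-04]), 'contact_force': array([ 0.09640013,  1.03466192, -0.27069538]), 'wrist_torque': array([ 0.00925335,  0.02866778, -0.00215204]), 'grasp_force': 0.0, 'gripper_width': 85.27459021971394}
```

View pics/top0.png

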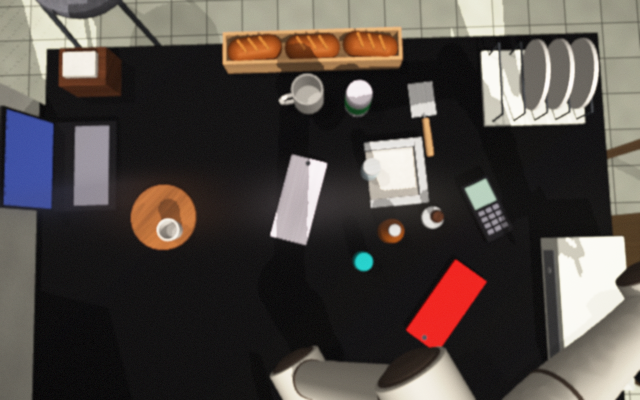

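View pics/side0.png

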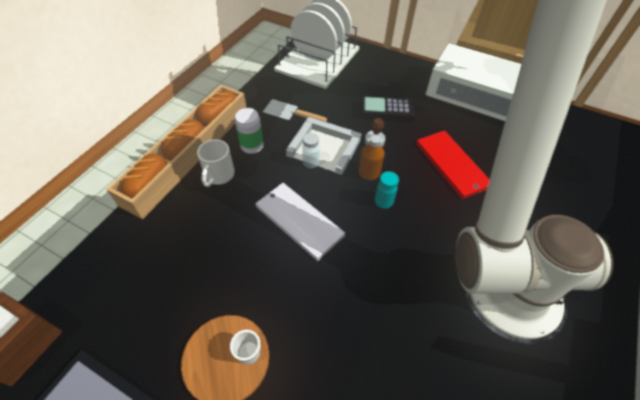

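The top view shows the frame at about (397,172), open to the left (+y). The jar is at (371,168), the plate at (299,199), the board at (163,217) and the cup at (168,230). The turquoise jar and the red plate are decoys.

```bash
python3 - <<'E'
from h import *
im,d,P,K,M,p=load('top0')
cv2.imwrite('pics/c1.png',cv2.resize(im[120:270,255:450,::-1],None,fx=4,fy=4,interpolation=cv2.INTER_CUBIC))
Z=P[...,2]
print('counter z',np.median(Z[150:180,230:260]),np.median(Z[250:290,230:300]),'board',np.median(Z[200:215,140:155]))
def rect(u0,u1,v0,v1,lo,hi,n):
    m=np.zeros(Z.shape,bool); m[v0:v1,u0:u1]=1; m&=(Z>lo)&(Z<hi)
    q=P[m]; r=cv2.minAreaRect(q[:,:2].astype(np.float32)); print(n,m.sum(),'med z',np.median(q[:,2]),'mean',q[:,:2].mean(0),r)
rect(260,335,140,255,9,24,'plate')
rect(360,432,130,212,15,33,'frame')
rect(355,392,145,190,80,110,'jar')
rect(120,205,175,260,8,22,'board')
rect(150,190,210,250,40,80,'cup')
rect(375,407,215,245,80,150,'disp'); rect(420,446,203,230,40,100,'tamper')
rect(285,328,70,115,50,110,'mug'); rect(340,375,75,120,90,130,'can'); rect(350,377,248,275,50,120,'turq')
E
```

```text
counter z 0.6266422787708734 0.33202791958728994 board 14.205097527903945
plate 3046 med z 16.472780778378933 mean [518.38947942  64.67054614] ((530.893798828125, 94.91542053222656), (176.54507446289062, 227.38497924804688), 74.67198181152344)
frame 1545 med z 25.093437327267566 mean [ 589.00040387 -217.01990495] ((588.7734985351562, -190.92031860351562), (184.4456329345703, 214.29148864746094), 87.08540344238281)
jar 248 med z 95.88147282297268 mean [ 587.25032495 -121.73029109] ((587.61865234375, -121.83979797363281), (40.37392044067383, 41.48635482788086), 43.102943420410156)
board 2923 med z 14.27594797719621 mean [484.70813808 420.74210977] ((473.8459167480469, 415.590576171875), (229.01576232910156, 207.3183135986328), 7.5018157958984375)
cup 241 med z 64.01150349410341 mean [446.40858245 393.48325409] ((446.2390441894531, 390.1278381347656), (53.92385482788086, 53.411800384521484), 17.84760284423828)
disp 435 med z 96.21037491933271 mean [ 429.514283   -165.32599099] ((429.7952575683594, -167.2402801513672), (56.921756744384766, 54.110965728759766), 88.13016510009766)
tamper 153 med z 82.8735978535824 mean [ 462.85909934 -278.6988539 ] ((463.2762145996094, -280.7362365722656), (32.52360534667969, 32.88262939453125), 0.5224888920783997)
mug 443 med z 80.57941551155704 mean [788.09675703  37.34439445] ((790.0603637695312, 35.852806091308594), (84.78743743896484, 80.8691177368164), 64.74197387695312)
can 571 med z 115.23144139860119 mean [765.53626424 -94.56617894] ((768.522216796875, -95.03123474121094), (61.922908782958984, 62.83969497680664), 88.17207336425781)
turq 295 med z 94.80476838009304 mean [357.24708857 -93.10723291] ((357.3479919433594, -94.12906646728516), (42.86982345581055, 45.67913818359375), 42.92383575439453)
```

View pics/c1.png

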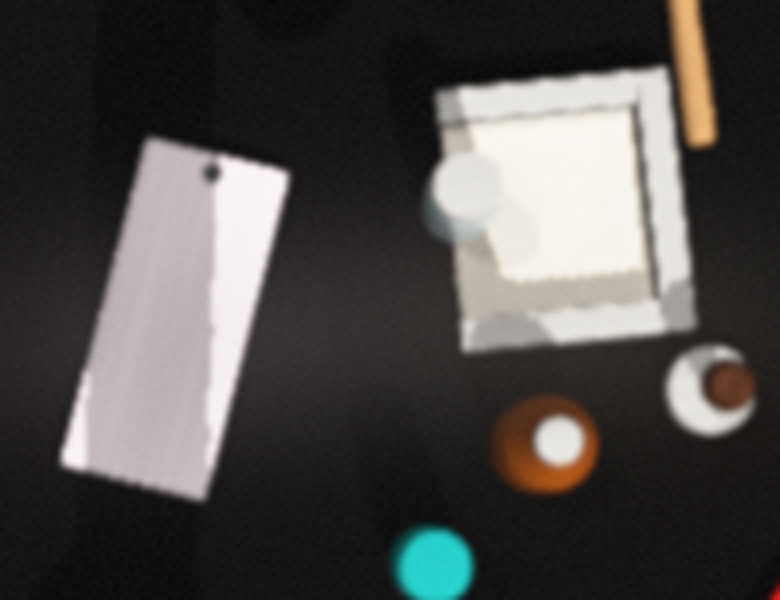

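The enlarged crop gives these corners, in crop pixels at 4x. Plate: (148,136), (291,172), (205,500), (61,466). Frame: (435,90), (668,66), (697,328), (464,353).

```bash
python3 - <<'E'
from h import *
def quad(c,z,tag='top0'): return np.array([pix(tag,255+(x+.5)/4-.5,120+(y+.5)/4-.5,z)[:2] for x,y in c])
pl=quad([(148,136),(291,172),(205,500),(61,466)],16); fr=quad([(435,90),(668,66),(697,328),(464,353)],25)
for n,q in(('plate',pl),('frame',fr)): print(n,q.round(1).tolist(),'c',q.mean(0),'sides',[round(np.linalg.norm(q[i]-q[i-3]),1) for i in range(4)])
ang=lambda a,b:np.degrees(np.arctan2(*(b-a)[::-1]))
print('plate long dir',ang(pl[3],pl[0]),ang(pl[2],pl[1]),'frame open dir',ang(fr[3],fr[0]),ang(fr[2],fr[1]),'front mid',(fr[0]+fr[3])/2)
im,d,P,K,M,p=load('top0'); Z=P[...,2]
hsv=cv2.cvtColor(im,cv2.COLOR_RGB2HSV)
m=np.zeros(Z.shape,np.uint8); s=(slice(175,258),slice(120,205)); 
m[s]=((hsv[...,1]>70)&(hsv[...,2]>50))[s]
c=max(cv2.findContours(m,0,2)[0],key=cv2.contourArea); (u,v),r=cv2.minEnclosingCircle(c); e=cv2.fitEllipse(c)
print('board',u,v,r,e,pix('top0',u,v,14),pix('top0',*e[0],14))
for n,(a,b,cc,dd,lo,hi) in dict(cup=(150,190,210,250,66,75),jar=(355,392,145,190,92,100)).items():
    k=np.zeros(Z.shape,bool);k[cc:dd,a:b]=1;k&=(Z>lo)&(Z<hi);(x,y),r=cv2.minEnclosingCircle(P[k][:,:2].astype(np.float32));print(n,x,y,r)
s=read_state(); print('tool axes',R.from_quat(s['ee_rot']).as_matrix().round(3).tolist(),s['position'])
E
```

```text
plate [[638.0, 79.6], [611.7, -13.8], [398.9, 47.0], [423.0, 140.0]] c [517.89052699  63.21253852] sides [np.float64(97.0), np.float64(221.4), np.float64(96.0), np.float64(223.4)]
frame [[661.9, -109.1], [673.8, -261.4], [501.9, -273.1], [489.4, -122.5]] c [ 581.76658475 -191.52040297] sides [np.float64(152.7), np.float64(172.3), np.float64(151.1), np.float64(173.0)]
plate long dir -15.682359416477466 -15.94532009185959 frame open dir 4.4548407303767465 3.8899730691179237 front mid [ 575.6758568  -115.81449991]
board 163.2796173095703 216.9170684814453 34.197879791259766 ((163.0785369873047, 216.7127685546875), (66.45671081542969, 67.52853393554688), 57.141937255859375) [479.67598641 418.65610393  14.        ] [480.22356891 419.18670889  14.        ]
cup 445.8300476074219 389.75048828125 28.453777313232422
jar 587.6995239257812 -121.98088073730469 21.42634391784668
tool axes [[-0.969, -0.246, -0.001], [-0.246, 0.969, 0.002], [0.0, 0.002, -1.0]] [ 153.79143787 -605.23159582  230.32415995]
```

Sizes check out to within about 1%. Next I go above the jar at (587.5,-122).

```bash
python3 -m creep '{"translation":[[5,5.6,0],[10,11.2,0],[15,16.8,0],[20,22.4,0],[25,28,0],[30,33.4,0],[35,39,0],[39,43.4,0]],"delta_rot":[[0,0,0],[0,0,0],[0,0,0],[0,0,0],[0,0,0],[0,0,0],[0,0,0],[0,0,0]],"hand":[8.5,8.5,8.5,8.5,8.5,8.5,8.5,8.5]}' | tail -c 900
```

```text
clock: 1.1
position: [488.8, -231.8, 231.2]
ee_rot: [-0.124, 0.992, 0.0, -0.0]
contact_force: [1.0, -0.9, 0.2]
gripper_width: 85.2
grasp_force: 0.0
```

```bash
python3 -m creep '{"translation":[[0,0,0],[0,0,0],[0,0,0]],"delta_rot":[[0,0,0],[0,0,0],[0,0,0]],"hand":[8.5,8.5,8.5]}' | head -2
```

```text
clock: 1.48
position: [487.1, -234.4, 231.2]
```

```bash
python3 -m creep '{"translation":[[4,4.5,0],[8,9,0],[10,11.2,-1],[10,11.2,-3],[10,11.2,-3],[10,11.2,-3]],"delta_rot":[[0,0,0],[0,0,0],[0,0,0],[0,0,0],[0,0,0],[0,0,0]],"hand":[8.5,8.5,8.5,8.5,8.5,8.5]}' | head -2
python3 - <<'E'
from h import *
snap('wrist','w1'); im,d,P,K,M,p=load('w1'); Z=P[...,2]
k=(Z>90)&(Z<101)&(np.hypot(P[...,0]-588,P[...,1]+122)<45); print(k.sum(),cv2.minEnclosingCircle(P[k][:,:2].astype(np.float32)),P[k].mean(0))
E
```

```text
clock: 2.22
position: [587.7, -122.7, 201.9]
2087 ((586.236083984375, -121.95782470703125), 21.527738571166992) [ 585.3598476  -122.22917824   95.3628801 ]
```

View pics/w1.png

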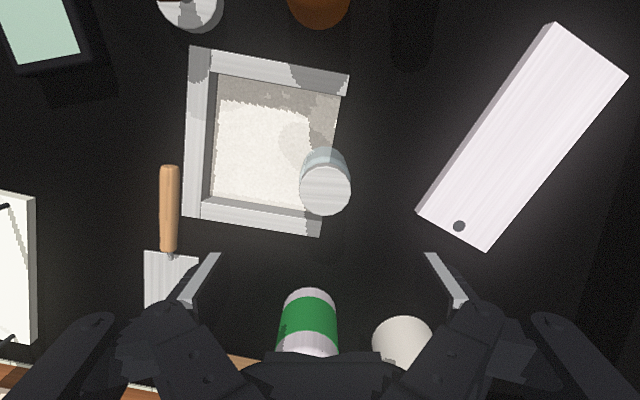

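The wrist view shows the jar lid at (325,188), between the finger lines and clear of everything. Depth gives (586,-122), which agrees. I descend and grip.

```bash
python3 -m creep '{"translation":[[-0.1,0.1,-4],[-0.1,0.1,-8],[-0.1,0.1,-12],[-0.1,0.1,-15],[-0.1,0.1,-15],[-0.1,0.1,-15]],"delta_rot":[[0,0,0],[0,0,0],[0,0,0],[0,0,0],[0,0,0],[0,0,0]],"hand":[8.5,8.5,8.5,8.5,8.5,8.5]}'
python3 -m creep '{"translation":[[0,0,0],[0,0,0],[0,0,0],[0,0,0],[0,0,0],[0,0,0],[0,0,0],[0,0,0]],"delta_rot":[[0,0,0],[0,0,0],[0,0,0],[0,0,0],[0,0,0],[0,0,0],[0,0,0],[0,0,0]],"hand":[4.2,4.2,4.2,4.2,4.2,4.2,4.2,4.2]}'
```

```text
clock: 3.02
position: [588.2, -121.0, 53.2]
ee_rot: [-0.124, 0.992, -0.0, 0.002]
contact_force: [1.0, 1.0, 0.3]
gripper_width: 85.1
grasp_force: 0.0
clock: 4.03
position: [587.8, -120.8, 53.1]
ee_rot: [-0.124, 0.992, -0.0, 0.001]
contact_force: [-1.6, -0.3, 5.0]
gripper_width: 45.0
grasp_force: 60.6
```

```bash
python3 -m creep '{"translation":[[0,0,1],[0,0,3],[0,0,6],[0,0,9],[0,0,10],[0,0,10]],"delta_rot":[[0,0,0],[0,0,0],[0,0,0],[0,0,0],[0,0,0],[0,0,0]],"hand":[4.2,4.2,4.2,4.2,4.2,4.2]}'
python3 -m creep '{"translation":[[-0.4,2,0],[-0.8,6,0],[-1.2,10,0],[-1.8,14,0],[-2.4,18,0],[-3,22,0],[-3.6,26,0],[-4,30,0]],"delta_rot":[[0,0,2],[0,0,4],[0,0,6],[0,0,8],[0,0,10],[0,0,12],[0,0,14],[0,0,14]],"hand":[4.2,4.2,4.2,4.2,4.2,4.2,4.2,4.2]}'
python3 -m creep '{"translation":[[-0.4,4,0],[-0.8,8,0],[-1.2,12,0],[-1.8,16,0],[-2.4,20,0],[-3,24,0],[-3.5,25.8,0],[-3.5,26.9,0]],"delta_rot":[[0,0,2],[0,0,4],[0,0,6],[0,0,8],[0,0,10],[0,0,12],[0,0,12],[0,0,12]],"hand":[4.2,4.2,4.2,4.2,4.2,4.2,4.2,4.2]}'
python3 -m creep '{"translation":[[0,0,0],[0,0,0],[0,0,0]],"delta_rot":[[0,0,0],[0,0,0],[0,0,0]],"hand":[4.2,4.2,4.2]}'
python3 - <<'E'
from h import *
snap('side','s1'); snap('top','t1')
im=load('s1')[0]; a=cv2.resize(im[180:400,120:360,::-1],(480,440)); b=cv2.resize(load('t1')[0][140:300,100:240,::-1],(385,440)); cv2.imwrite('pics/m1.png',cv2.resize(np.hstack([a,b]),(800,407)))
E
```

```text
clock: 4.78
position: [586.7, -120.5, 151.4]
ee_rot: [-0.124, 0.992, 0.0, 0.0]
contact_force: [0.1, 0.3, -2.7]
gripper_width: 44.9
grasp_force: 61.8
clock: 5.78
position: [545.1, 181.0, 149.8]
ee_rot: [-0.245, 0.97, -0.0, -0.002]
contact_force: [0.8, -0.7, -1.6]
gripper_width: 45.2
grasp_force: 61.8
clock: 6.78
position: [510.5, 448.9, 149.9]
ee_rot: [-0.345, 0.939, -0.001, -0.001]
contact_force: [0.1, 0.0, -2.3]
gripper_width: 45.0
grasp_force: 61.8
clock: 7.15
position: [512.3, 447.3, 151.5]
ee_rot: [-0.343, 0.939, -0.0, -0.0]
contact_force: [-0.9, -0.8, -2.5]
gripper_width: 45.0
grasp_force: 61.8
```

View pics/m1.png

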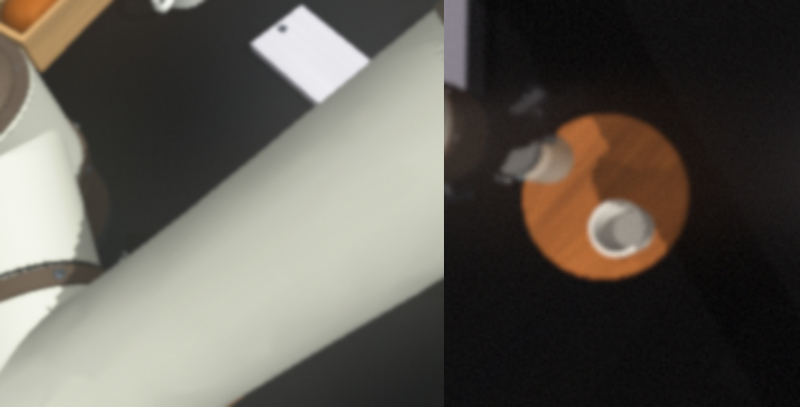

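The jar is held at (550,160) in the picture, shifted outward by perspective, and the cup is at (620,228), well clear. I lower it.

```bash
python3 -m creep '{"translation":[[0,0,-2],[0,0,-4],[0,0,-6],[0,0,-7.2],[0,0,-7.8],[0,0,-8.1],[0,0,-8.2],[0,0,-8.2]],"delta_rot":[[0,0,0],[0,0,0],[0,0,0],[0,0,0],[0,0,0],[0,0,0],[0,0,0],[0,0,0]],"hand":[4.2,4.2,4.2,4.2,4.2,4.2,4.2,4.2]}'
python3 -m creep '{"translation":[[0,0,-0.05],[0,0,-0.1],[0,0,-0.15],[0,0,-0.2],[0,0,-0.2]],"delta_rot":[[0,0,0],[0,0,0],[0,0,0],[0,0,0],[0,0,0]],"hand":[4.2,4.2,4.2,4.2,4.2]}'
```

```text
clock: 8.25
position: [512.1, 448.6, 69.9]
ee_rot: [-0.344, 0.939, 0.0, 0.0]
contact_force: [-0.5, -0.1, -2.0]
gripper_width: 45.1
grasp_force: 61.8
clock: 8.88
position: [511.9, 448.4, 67.3]
ee_rot: [-0.344, 0.939, 0.0, 0.0]
contact_force: [-0.3, 1.0, -2.2]
gripper_width: 44.9
grasp_force: 61.8
```

```bash
python3 -m creep '{"translation":[[0,0,-0.05],[0,0,-0.1],[0,0,-0.1],[0,0,-0.1]],"delta_rot":[[0,0,0],[0,0,0],[0,0,0],[0,0,0]],"hand":[4.2,4.2,4.2,4.2]}'
```

```text
clock: 9.38
position: [512.2, 448.6, 67.2]
ee_rot: [-0.344, 0.939, 0.0, 0.0]
contact_force: [-2.7, -0.9, 5.5]
gripper_width: 45.5
grasp_force: 62.6
```

```bash
python3 -m creep '{"translation":[[0,0,0],[0,0,0],[0,0,0],[0,0,0],[0,0,0],[0,0,0]],"delta_rot":[[0,0,0],[0,0,0],[0,0,0],[0,0,0],[0,0,0],[0,0,0]],"hand":[5.5,7,8.5,8.5,8.5,8.5]}'
python3 -m creep '{"translation":[[0,0,2],[0,0,5],[0,0,8],[0,0,11],[0,-4,12],[0,-9,12],[0,-14,12],[0,-14,12]],"delta_rot":[[0,0,0],[0,0,0],[0,0,0],[0,0,0],[0,0,4],[0,0,10],[0,0,18],[0,0,18]],"hand":[8.5,8.5,8.5,8.5,8.5,8.5,8.5,8.5]}'
python3 - <<'E'
from h import *
snap('top','t2'); im,d,P,K,M,p=load('t2'); Z=P[...,2]
for n,c,lo,hi in(('jar',(512,448),104,114),('cup',(446,390),64,75)):
    k=(Z>lo)&(Z<hi)&(np.hypot(P[...,0]-c[0],P[...,1]-c[1])<50); print(n,k.sum(),np.median(Z[k]),cv2.minEnclosingCircle(P[k][:,:2].astype(np.float32)))
s=read_state();print(s['position'])
E
```

```text
clock: 10.12
position: [511.9, 448.4, 66.3]
ee_rot: [-0.344, 0.939, 0.0, 0.0]
contact_force: [0.4, 0.8, -0.1]
gripper_width: 85.2
grasp_force: 0.0
clock: 11.12
position: [511.7, 305.4, 187.0]
ee_rot: [-0.485, 0.874, 0.0, -0.0]
contact_force: [-0.2, 0.4, -0.3]
gripper_width: 85.0
grasp_force: 0.0
jar 0 nan ((0.0, 0.0), 0.0)
cup 93 68.66042000292259 ((445.9483947753906, 390.86492919921875), 28.066551208496094)
[512.10252896 307.14142272 186.99897998]
  return _methods._mean(a, axis=axis, dtype=dtype,
  ret = ret.dtype.type(ret / rcount)
```

The cup is unmoved, but the arm hides the jar, so I will check it from a clearer pose. For the plate, I will first push its near end about 69 mm along its length. A long-edge push with a 20° turn then brings it to the frame.

```bash
python3 -m creep '{"translation":[[-1.8,-2.6,0],[-3.6,-5.2,0],[-5.4,-8,0],[-7.2,-11,0],[-9,-14,0],[-11,-17,0],[-12.7,-20.6,0],[-12.7,-20.6,0]],"delta_rot":[[0,0,-10],[0,0,-20],[0,0,-30],[0,0,-40],[0,0,-50],[0,0,-60],[0,0,-70],[0,0,-73.8]],"hand":[5,5,5,5,5,5,5,5]}'
python3 -m creep '{"translation":[[0,0,0],[0,0,-3],[0,0,-6],[0,0,-9],[0,0,-12],[0,0,-12],[0,0,-12]],"delta_rot":[[0,0,0],[0,0,0],[0,0,0],[0,0,0],[0,0,0],[0,0,0],[0,0,0]],"hand":[5,5,5,5,5,5,5]}'
python3 - <<'E'
from h import *
snap('top','t3'); im,d,P,K,M,p=load('t3'); Z=P[...,2]
for n,c,lo,hi in(('jar',(512,448),104,114),('cup',(446,390),64,75)):
    k=(Z>lo)&(Z<hi)&(np.hypot(P[...,0]-c[0],P[...,1]-c[1])<50); print(n,k.sum(),np.median(Z[k]),cv2.minEnclosingCircle(P[k][:,:2].astype(np.float32)))
s=read_state();A=R.from_quat(s['ee_rot']).as_matrix();print(s['position'],np.degrees(np.arctan2(A[1,1],A[0,1])),s['gripper_width'])
E
```

```text
clock: 12.18
position: [384.0, 101.6, 186.6]
ee_rot: [0.137, 0.991, 0.0, 0.0]
contact_force: [1.2, 1.4, 0.4]
gripper_width: 49.9
grasp_force: 0.0
clock: 13.05
position: [385.9, 103.4, 67.0]
ee_rot: [0.135, 0.991, 0.0, 0.001]
contact_force: [-0.3, 0.3, 0.3]
gripper_width: 50.0
grasp_force: 0.0
jar 245 108.80001515518416 ((512.7784423828125, 445.30548095703125), 22.31623077392578)
cup 122 68.86249186361874 ((446.4945983886719, 390.0279235839844), 28.260780334472656)
[385.9773455  103.36474649  67.33560259] 74.52029543620588 50.116646077736185
```

View pics/t3.png

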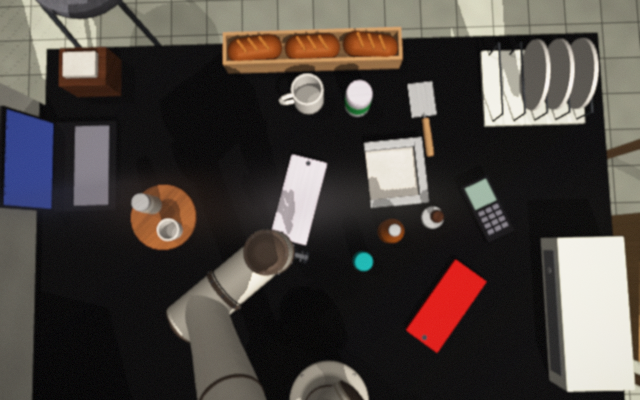

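The jar stands upright on the board at (145,203) and the cup at (168,230) is unmoved. The gripper is just off the plate's near end at (290,240). I descend to the counter carefully.

```bash
python3 -m creep '{"translation":[[-0.1,-0.3,-2],[-0.1,-0.3,-4],[-0.1,-0.3,-5.5],[-0.1,-0.3,-6],[-0.1,-0.3,-6.3],[-0.1,-0.3,-6.5],[-0.1,-0.3,-6.5]],"delta_rot":[[0,0,0],[0,0,0],[0,0,0],[0,0,0],[0,0,0],[0,0,0],[0,0,0]],"hand":[5,5,5,5,5,5,5]}'
```

```text
clock: 13.98
position: [384.1, 99.5, 1.6]
ee_rot: [0.135, 0.991, 0.0, 0.0]
contact_force: [-0.6, -0.2, 0.1]
gripper_width: 49.7
grasp_force: 0.0
```

```bash
python3 -m creep '{"translation":[[0,0,-0.1],[0,0,-0.2],[0,0,-0.3],[0,0,-0.4],[0,0,-0.4]],"delta_rot":[[0,0,0],[0,0,0],[0,0,0],[0,0,0],[0,0,0]],"hand":[5,5,5,5,5]}'
```

```text
clock: 14.6
position: [383.9, 99.3, -2.8]
ee_rot: [0.135, 0.991, -0.0, -0.0]
contact_force: [-0.1, 0.2, 0.4]
gripper_width: 49.8
grasp_force: 0.0
```

```bash
python3 -m creep '{"translation":[[0.5,-0.14,0],[1,-0.27,0],[1.5,-0.4,0],[2,-0.55,0],[2.5,-0.7,0],[3,-0.84,0],[3.5,-0.97,0],[3.85,-1.1,0]],"delta_rot":[[0,0,0],[0,0,0],[0,0,0],[0,0,0],[0,0,0],[0,0,0],[0,0,0],[0,0,0]],"hand":[5,5,5,5,5,5,5,5]}'
python3 -m creep '{"translation":[[0.5,-0.14,0],[1,-0.27,0],[1.5,-0.4,0],[2,-0.55,0],[2.5,-0.7,0],[2.9,-0.82,0],[2.9,-0.82,0]],"delta_rot":[[0,0,0],[0,0,0],[0,0,0],[0,0,0],[0,0,0],[0,0,0],[0,0,0]],"hand":[5,5,5,5,5,5,5]}'
python3 - <<'E'
from h import *
snap('top','t4'); im,d,P,K,M,p=load('t4'); Z=P[...,2]
cv2.imwrite('pics/t4c.png',cv2.resize(im[60:260,240:440,::-1],None,fx=3,fy=3,interpolation=cv2.INTER_CUBIC))
E
```

```text
clock: 15.6
position: [418.7, 86.6, -2.9]
ee_rot: [0.136, 0.991, -0.002, -0.004]
contact_force: [-11.3, 4.4, 10.4]
gripper_width: 50.3
grasp_force: 7.5
clock: 16.48
position: [447.3, 78.1, -2.9]
ee_rot: [0.136, 0.991, -0.002, -0.004]
contact_force: [-10.3, 1.4, 10.9]
gripper_width: 50.0
grasp_force: 6.9
```

View pics/t4c.png

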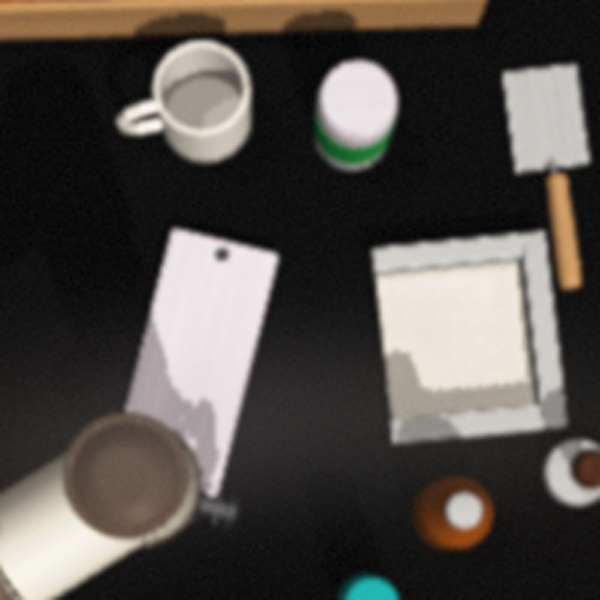

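The far-end corners in the crop (3x) are at (172,227) and (280,255). The mug's bottom edge is at (207,162), so there is a clear gap.

```bash
python3 - <<'E'
from h import *
f=lambda x,y:pix('t4',240+(x+.5)/3-.5,60+(y+.5)/3-.5,16)[:2]
a,b,c=f(172,227),f(280,255),f(213,497)
l=(b-c)/np.linalg.norm(b-c); print(a,b,c,'ang',np.degrees(np.arctan2(l[1],l[0])),np.degrees(np.arctan2(*(a-b)[::-1]))-90)
print('centre',(a+b)/2-l*110, (a+c)/2)
s=read_state();print(s['position'])
E
```

```text
[686.4710101  64.5478225] [659.0321007  -29.73840833] [448.42702093  33.55854348] ang -16.72804953756114 -16.225901341015827
centre [567.40656831  49.06594042] [567.44901551  49.05318299]
[447.25664596  78.12393628  -2.87074894]
```

```bash
python3 -m creep '{"translation":[[0.45,-0.13,0],[0.9,-0.26,0],[1.35,-0.4,0],[1.75,-0.5,0],[1.75,-0.5,0]],"delta_rot":[[0,0,0],[0,0,0],[0,0,0],[0,0,0],[0,0,0]],"hand":[5,5,5,5,5]}'
python3 -m creep '{"translation":[[-1,0.3,0],[-2,0.6,0],[-2,0.6,3],[-2,0.6,6],[-2,4,9],[-2,8,10],[-2,13,10],[-2,13,10]],"delta_rot":[[0,0,0],[0,0,0],[0,0,0],[0,0,0],[0,0,10],[0,0,20],[0,0,30],[0,0,40]],"hand":[5,5,5,5,6,8.5,8.5,8.5]}'
python3 - <<'E'
from h import *
s=read_state();A=R.from_quat(s['ee_rot']).as_matrix();print(s['position'],np.degrees(np.arctan2(A[1,1],A[0,1])))
E
```

```text
clock: 17.15
position: [464.3, 73.1, -2.9]
ee_rot: [0.136, 0.991, -0.003, -0.005]
contact_force: [-11.8, 2.3, 11.7]
gripper_width: 50.0
grasp_force: 7.1
clock: 18.15
position: [449.3, 208.5, 97.6]
ee_rot: [-0.217, 0.976, 0.001, 0.001]
contact_force: [-0.4, -0.3, -0.0]
gripper_width: 84.8
grasp_force: 0.0
[449.30053956 208.48507037  97.63368382] 115.02128078819442
```

```bash
python3 -m creep '{"translation":[[3,0,0],[6,0,0],[9,0,0],[12,-1,0],[15.7,-4,0],[15.7,-8.4,0],[15.7,-8.4,0],[15.7,-8.4,0]],"delta_rot":[[0,0,10],[0,0,20],[0,0,30],[0,0,40],[0,0,48.6],[0,0,48.6],[0,0,48.6],[0,0,48.6]],"hand":[8.5,8.5,8.5,8.5,8.5,8.5,8.5,8.5]}'
python3 - <<'E'
from h import *
snap('top','t5'); im,d,P,K,M,p=load('t5')
cv2.imwrite('pics/t5c.png',cv2.resize(im[60:260,240:440,::-1],None,fx=3,fy=3,interpolation=cv2.INTER_CUBIC))
s=read_state();A=R.from_quat(s['ee_rot']).as_matrix();print(s['position'],np.degrees(np.arctan2(A[1,1],A[0,1])))
E
```

```text
clock: 19.15
position: [605.7, 121.4, 97.2]
ee_rot: [-0.595, 0.804, 0.0, 0.0]
contact_force: [-0.2, 0.3, -0.4]
gripper_width: 85.1
grasp_force: 0.0
[605.79867032 121.83338257  97.26812921] 163.09039649326348
```

View pics/t5c.png

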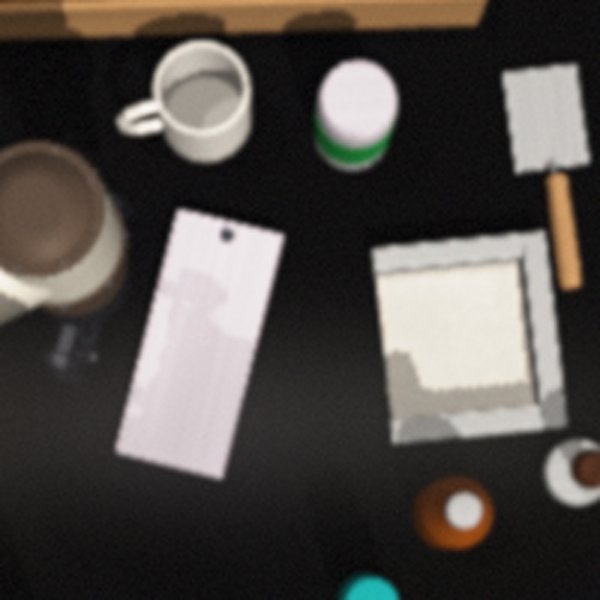

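The plate corners are now at (178,208), (286,234), (222,480) and (116,452). The frame front corners are at (372,247) and (393,443), and the gripper is to the left of the plate.

```bash
python3 - <<'E'
from h import *
f=lambda x,y,z:pix('t5',240+(x+.5)/3-.5,60+(y+.5)/3-.5,z)[:2]
q=[f(*c,16) for c in((178,208),(286,234),(222,480),(116,452))]
g=[f(*c,25) for c in((372,247),(393,443))]
an=lambda v:np.degrees(np.arctan2(v[1],v[0]))
c=np.mean(q,0);a=(an(q[0]-q[3])+an(q[1]-q[2]))/2
print('c',c,'ang',an(q[0]-q[3]),an(q[1]-q[2]),'front',g,np.mean(g,0),an(g[0]-g[1]))
nv=lambda d:np.array([-np.sin(np.radians(d)),np.cos(np.radians(d))])
fc=np.array([575.8,-115.8]);fa=4.2
T=read_state()['position'][:2]
print('contact tool',c+58.5*nv(a),'final tool',fc+106*nv(fa),'now',T,'normal/lat',(T-c)@nv(a),(T-c)@np.array([nv(a)[1],-nv(a)[0]]))
E
```

```text
c [583.32445138  41.47112125] ang -15.183091488005719 -15.847267681055845 front [array([ 662.23324147, -109.86589903]), array([ 490.82754288, -122.68576391])] [ 576.53039217 -116.27583147] 4.277332159239231
contact tool [598.97283078  97.83935895] final tool [568.0367511  -10.08466541] now [605.79867032 121.83338257] normal/lat 83.44554108554875 0.15885403654270291
```

```bash
python3 -m creep '{"translation":[[0,0,-3],[0,0,-6],[0,0,-8.5],[0,0,-9.5],[0,0,-10],[0,0,-10.2],[0,0,-10.3],[0,0,-10.3]],"delta_rot":[[0,0,1.4],[0,0,1.4],[0,0,1.4],[0,0,1.4],[0,0,1.4],[0,0,1.4],[0,0,1.4],[0,0,1.4]],"hand":[8.5,8.5,8.5,8.5,8.5,8.5,8.5,8.5]}'
```

```text
clock: 20.2
position: [606.3, 121.3, -5.1]
ee_rot: [-0.605, 0.796, -0.0, 0.001]
contact_force: [-0.2, -0.2, -0.1]
gripper_width: 85.3
grasp_force: 0.0
```

```bash
python3 -m creep '{"translation":[[-0.3,-1,0],[-0.5,-1.7,0],[-0.7,-2.35,0],[-0.93,-2.9,0],[-1.15,-3.4,0],[-1.37,-3.9,0],[-1.6,-4.4,0],[-1.82,-4.95,0]],"delta_rot":[[0,0,0],[0,0,0],[0,0,0],[0,0,1],[0,0,2],[0,0,3],[0,0,4],[0,0,4.9]],"hand":[8.5,8.5,8.5,8.5,8.5,8.5,8.5,8.5]}'
python3 -m creep '{"translation":[[-0.22,-0.67,0],[-0.45,-1.33,0],[-0.67,-2,0],[-0.89,-2.67,0],[-1.05,-3.36,0],[-1.22,-4.05,0],[-1.4,-4.75,0],[-1.55,-5.4,0]],"delta_rot":[[0,0,1.25],[0,0,2.5],[0,0,3.75],[0,0,5],[0,0,6.2],[0,0,7.4],[0,0,8.7],[0,0,9.9]],"hand":[8.5,8.5,8.5,8.5,8.5,8.5,8.5,8.5]}'
python3 - <<'E'
from h import *
snap('top','t6'); im,d,P,K,M,p=load('t6')
cv2.imwrite('pics/t6c.png',cv2.resize(im[70:230,270:440,::-1],None,fx=3.6,fy=3.6,interpolation=cv2.INTER_CUBIC))
s=read_state();A=R.from_quat(s['ee_rot']).as_matrix();print(s['position'],np.degrees(np.arctan2(A[1,1],A[0,1])))
E
```

```text
clock: 21.2
position: [587.9, 71.5, -5.5]
ee_rot: [-0.639, 0.769, -0.0, 0.0]
contact_force: [1.6, 4.4, 1.0]
gripper_width: 84.9
grasp_force: 2.2
clock: 22.2
position: [571.8, 17.2, -5.6]
ee_rot: [-0.703, 0.711, 0.0, -0.0]
contact_force: [0.2, 6.4, 1.6]
gripper_width: 84.9
grasp_force: 2.7
[571.53405853  16.44911443  -5.61185024] 179.3405801496825
```

View pics/t6c.png

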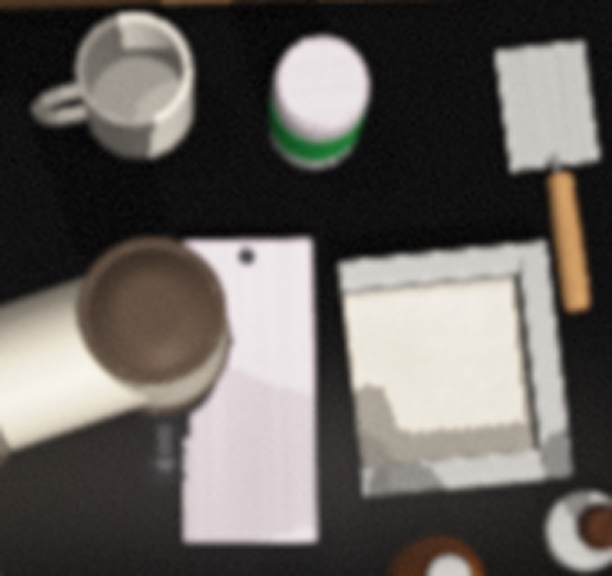

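The plate's front edge runs from (313,238) to (318,542) in the crop (3.6x), facing the frame ends (338,262) and (363,496).

```bash
python3 - <<'E'
from h import *
f=lambda x,y,z:pix('t6',270+(x+.5)/3.6-.5,70+(y+.5)/3.6-.5,z)[:2]
a,b=f(313,238,16),f(318,542,16); g,h=f(338,262,25),f(363,496,25)
an=lambda v:np.degrees(np.arctan2(v[1],v[0])); t=np.radians(4.2)
X=np.array([np.cos(t),np.sin(t)]);Y=np.array([-X[1],X[0]]);m=(g+h)/2
print('plate ang',an(a-b),'frame',an(g-h),'ends in frame',[((v-m)@X,(v-m)@Y) for v in(a,b)])
s=read_state();print(s['position'],(s['position'][:2]-m)@np.array([X,Y]).T)
E
```

```text
plate ang -0.7530785355839509 frame 4.262109430639751 ends in frame [(np.float64(106.7355516565234), np.float64(15.648436024945578)), (np.float64(-114.81800695570426), np.float64(34.84904730003446))]
[571.53405853  16.44911443  -5.61185024] [  5.35105263 132.23620919]
```

```bash
python3 -m creep '{"translation":[[-0.1,-0.6,0],[-0.19,-1.2,0],[-0.26,-1.7,0],[-0.31,-2.15,0],[-0.35,-2.5,0],[-0.35,-2.6,0],[-0.35,-2.6,0]],"delta_rot":[[0,0,1.2],[0,0,2.4],[0,0,3.4],[0,0,4.3],[0,0,4.9],[0,0,4.9],[0,0,4.9]],"hand":[8.5,8.5,8.5,8.5,8.5,8.5,8.5]}'
python3 -m creep '{"translation":[[0,-0.1,0],[0.01,-0.2,0],[0.01,-0.2,0],[0.01,-0.2,0]],"delta_rot":[[0,0,0],[0,0,0],[0,0,0],[0,0,0]],"hand":[8.5,8.5,8.5,8.5]}'
```

```text
clock: 23.12
position: [568.0, -8.5, -5.6]
ee_rot: [0.732, -0.681, -0.0, 0.001]
contact_force: [-1.4, 5.4, 1.8]
gripper_width: 85.2
grasp_force: 2.5
clock: 23.62
position: [568.1, -9.5, -5.6]
ee_rot: [0.733, -0.681, -0.001, 0.0]
contact_force: [-1.8, 9.6, 2.1]
gripper_width: 85.1
grasp_force: 4.7
```

```bash
python3 -m creep '{"translation":[[0,-0.1,0],[0.01,-0.2,0],[0.01,-0.2,0],[0.01,-0.2,0]],"delta_rot":[[0,0,0],[0,0,0],[0,0,0],[0,0,0]],"hand":[8.5,8.5,8.5,8.5]}'
python3 -m creep '{"translation":[[0,-0.1,0],[0.01,-0.2,0],[0.01,-0.2,0],[0.01,-0.2,0]],"delta_rot":[[0,0,0],[0,0,0],[0,0,0],[0,0,0]],"hand":[8.5,8.5,8.5,8.5]}'
python3 - <<'E'
from h import *
s=read_state();print(s['position'],s['contact_force'],s['wrist_torque'])
E
```

```text
clock: 24.12
position: [568.2, -9.7, -5.6]
ee_rot: [0.733, -0.681, -0.001, -0.001]
contact_force: [-4.4, 17.8, 4.1]
gripper_width: 84.9
grasp_force: 9.0
clock: 24.62
position: [568.2, -9.8, -5.6]
ee_rot: [0.733, -0.681, -0.002, -0.001]
contact_force: [-4.9, 26.5, 4.5]
gripper_width: 84.8
grasp_force: 13.2
[568.181352    -9.82528203  -5.57859638] [-4.87886028 26.47440839  4.51576041] [ 7.21145953  1.60404853 -0.05456256]
```

Position has stalled while the force rises, and the yaw moment is near zero, so the plate is seated. I back off and check.

```bash
python3 -m creep '{"translation":[[0,0.5,0],[-0.1,1.5,0],[-0.2,3,0],[-0.2,4,2],[-0.2,6,6],[-0.2,10,10],[-2,16,14],[-4,21,14]],"delta_rot":[[0,0,0],[0,0,0],[0,0,0],[0,0,0],[0,0,0],[0,0,0],[0,0,0],[0,0,0]],"hand":[8.5,8.5,8.5,8.5,8.5,8.5,8.5,8.5]}'
python3 - <<'E'
from h import *
snap('top','t7'); im,d,P,K,M,p=load('t7')
cv2.imwrite('pics/t7c.png',cv2.resize(im[90:240,290:440,::-1],None,fx=4,fy=4,interpolation=cv2.INTER_CUBIC)); Z=P[...,2]
for n,c,lo,hi in(('jar',(512,447),100,114),('cup',(446,390),64,75),('mug',(789,37),70,95),('can',(767,-95),108,120)):
    k=(Z>lo)&(Z<hi)&(np.hypot(P[...,0]-c[0],P[...,1]-c[1])<50); print(n,k.sum(),k.any() and (np.median(Z[k]),cv2.minEnclosingCircle(P[k][:,:2].astype(np.float32))))
E
```

```text
clock: 25.62
position: [530.4, 196.0, 136.9]
ee_rot: [0.732, -0.681, 0.001, -0.002]
contact_force: [0.3, 0.5, -0.3]
gripper_width: 84.7
grasp_force: 0.0
jar 78 (np.float64(109.24328293882843), ((520.785888671875, 453.6042175292969), 18.31372833251953))
cup 15 (np.float64(70.28632998305898), ((430.43438720703125, 372.9803466796875), 10.449919700622559))
mug 297 (np.float64(86.7128044153983), ((787.3966064453125, 40.12644958496094), 45.95309066772461))
can 456 (np.float64(115.59266947190815), ((768.8974609375, -94.82884979248047), 31.159406661987305))
```

View pics/t7c.png

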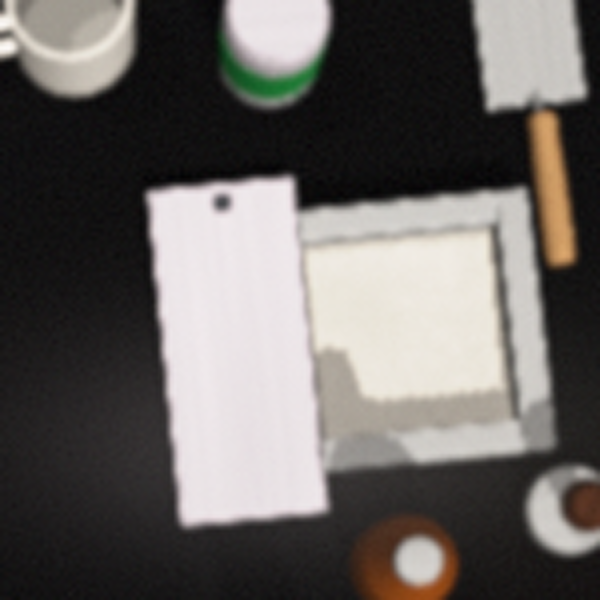

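The plate sits flush against both bar ends, from (297,178) to (328,512), and overhangs both sides of the frame. The mug, can, spatula, dispenser and tamper are where they were. I hand in.

```bash
python3 -c "
from bench import *
print(job_done())"
```

```text
the job is handed in; nothing more can be done
None
```

I handed the job in at about 26 s of the 64 s: the jar stands upright on the round board and the straightedge, slid without lifting, lies flush against both bar ends and covers them; the last picture shows nothing else moved, though the arm partly hid the board then, so jar and cup were last seen clearly before the slide.

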